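# Raise the track barrier and send the glider through

### The job

A counterweighted barrier arm blocks the demonstration track. Push the arm up with the fingertips, past its balance point, so that it stays raised by itself, and then push the glider along the track, through the open barrier, until its front rests against the buffer at the far end. Keep the glider down in its track (it is pushed, never lifted), and leave the loose things round the track where they are.

Things in the scene. Friction and masses are not known exactly. Their poses are not given: they have to be found in the camera images.
- track: fixed aluminium track, 315 x 94 mm. Own x runs along it from the near end (-190 mm) to the far end (+125 mm), y left, z up. Origin: on the bench, on the track's centre line, straight below the lowered barrier arm. Bed top 12 mm above the bench; two side rails, 66 mm apart inside, rise to 25 mm. A black buffer block (60 mm wide, top 62 mm high) closes the far end.
- pivot (a point): pivot of the barrier arm, at x 0, y +105, z +90 mm in the track's frame, with the track's axes; the hinge runs along the track's x. It is carried by a grey post plate on the arm's far side (x +24 to +34, y +70 to +140 mm, 130 mm high; foot 10 mm high from x +5 to +55, y +45 to +160 mm); nothing fixed stands on the near side of the arm
- barrier (a joint): angle of the barrier arm, rad: 0 = lowered, level across the track (lower stop); grows as its free end rises; 1.75 = fully raised on its stop, leaning 10 degrees left of vertical. Balance point at about 1.0: below it the arm sinks back to 0, above it the counterweight swings it to the upper stop by itself in about 2 s, and it stays. Lifting takes about 1 N at 200 mm from the pivot.
- barrier_end (a point): centre of the free end of the barrier arm, a straight white round bar 14 mm thick (17 mm cap on the last 10 mm), 265 mm from the pivot. Lowered, the arm runs to the track's right (-y), centre line 90 mm above the bench (83 mm free below it beside the track), its end at y -160 mm in the track's frame. The fingers fit under it from the near side, right of the rails; there is most room for a wide gripper near the arm's end.
- counterweight (a point): centre of the arm's counterweight, a dark steel cylinder of 40 mm diameter, 36 mm long (along the track's x), on a short tail beyond the pivot: 58 mm beyond it and 30 mm above the bar's line; it goes down as the arm goes up
- glider: grey block 80 mm long (its x, along the track), 60 wide, 40 high, a steel cylinder (40 mm across) on its middle up to 93 mm; about 0.35 kg. Origin: centre of its underside, 12 mm above the bench; rear face 40 mm behind it. It stands between the rails on the near side of the barrier and slides on the bed with friction, no wheels; the cylinder cannot pass under the lowered arm.
- glider_front (a point): middle of the glider's front face, 40 mm ahead of its origin, 24 mm above its underside
- buffer_face (a point): middle of the buffer's rubber face, at x +95, y 0, z +36 mm in the track's frame; the point has the track's axes
- beaker_100: clear glass beaker, 53 mm across, 70 mm high; loose, stands beside the track and is to be left alone; origin: centre of its underside
- matchbox: matchbox lying flat, 36 x 53 x 15 mm; loose, stands beside the track and is to be left alone; origin: centre of its underside
- bar_magnet: bar magnet lying flat, 16 x 80 x 10 mm; loose, stands beside the track and is to be left alone; origin: centre of its underside
- marker: capped felt marker lying down, 135 mm long, 18 mm thick; loose, stands beside the track and is to be left alone; origin: centre of its underside
- tape_roll: roll of tape lying flat, 66 mm across, 19 mm high; loose, stands beside the track and is to be left alone; origin: centre of its underside
- weight_100: small brass knob-topped weight, 29 mm across, 34 mm high; loose, stands beside the track and is to be left alone; origin: centre of its underside
Not all that is in view belongs to the job. Of the things like the glider, leave any that is blue; of the rest the smaller one is meant.

How it is judged (in metres and radians):
On the way:
1. the barrier arm is fully raised while the glider is still on its near side (value of joint barrier above 1.6 rad and x of glider in the frame of track below -0.02 m), for 0.1 s.
At the end, for the whole second after the job is handed in: the barrier arm is raised (joint above 1.6 rad) and still; the glider's front face is within 8 mm of the buffer's face, the glider at rest, upright and down on the bed of the track (value of joint barrier above 1.6 rad and x of glider_front in the frame of buffer_face above -0.008 m and linear speed of glider below 0.02 m/s and velocity of joint barrier between -0.1 and 0.1 rad/s and height (world z) of glider below 0.02 m and angle between glider's own z axis and vertical below 0.12 rad); the robot touches nothing.
It fails at once if the glider is lifted more than 8 mm off the bed or tipped (not (height (world z) of glider below 0.02 m and angle between glider's own z axis and vertical below 0.12 rad)).
It fails at once if a loose thing beside the track is moved by more than 30 mm or knocked over (distance of any of beaker_100, matchbox, bar_magnet, marker, tape_roll, weight_100 from where it was at the start of the episode above 0.03 m or angle between any of beaker_100, weight_100's own z axis and vertical above 0.5 rad).
It also fails if it takes over 51 s, if anything falls off the work surface, if the arm or the gripper's body presses on something with over 40 N, if the wrist force passes 120 N, or if a joint passes its speed limit or range.

### The arm

A 6-joint arm with a two-finger parallel gripper is mounted at the origin on a cart in front of the work surface, level with it; the furniture and walls round the work are solid. World frame = base frame: x ahead of the robot, y to its left, z up, the work surface at z = 0. Lengths are in mm, angles in degrees, forces in N, time in s.
With the tool pointing down it reaches from about 350 to 850 mm from the base axis. Payload 8.1 kg.
Tool frame: the origin (TCP) lies midway between the tips of the shut fingers; the grasp point (between the pads) lies 19 mm behind it; z points along the fingers, y is the line along which they close (so a half turn about z gives the same grasp; the last joint's range is limited). The gripper opens to 85 mm and grips with 20 to 120 N. Pads are 22 mm wide; open, the fingers measure 114 mm over their backs; the gripper's body (76 mm by 85 mm) begins 54 mm behind the grasp point. The pads swing forward as they close: fully open they stand 13 mm farther back than shut.
Start: joints at [66.211, 7.471, 85.268, -0, 87.261, -4.893], TCP at [194.291, 567.676, 231.292] pointing down, gripper open.
Joint ranges: [-169.43, 169.43], [-51.17, 129.36], [1.28, 143.12], [-76.62, 256.62], [0, 156.53], [-152.29, 152.29]. Speed limits (degrees/s): [136.94, 136.94, 159.86, 180, 180, 180].

### API

Orientations are given as [roll, pitch, yaw] about the fixed x, y, z axes, in that order (R = Rz(yaw) Ry(pitch) Rx(roll)).
In Python, from bench import sense, snapshot, camera_params, hand_in, masks_of, pinpoint gives the robot as it stands.
- The arm moves only by the tool step_arm, never from a script. Its argument "targets" is a list of rows, each an object with "angular": the turn, a rotation vector about the tool's x, y, z scaled (see below), a list of three; "dp": the shift along the tool's x, y, z scaled (see below), a list of three; "fingers": the closure, from 0 (fully open) to 1 (shut). A call has exactly 8 rows; each row is the pose to reach, as a shift and turn from the pose commanded when the call began, along the tool's axes at that moment, turning the shorter way round; what a row does not reach only later rows make up. The controller multiplies each number of a shift by 0.2 m and each number of a turn by 180 degrees. A row lasts 1/8 s, in which the tool goes at most 62.5 mm and 10.7 degrees, less where a joint would pass 70% of its speed; a pose out of reach is approached as far as the arm can. A call with a number of a shift or a turn outside -1 to 1 is refused whole. A call with a gripper value outside its range is refused whole. The fingers move at their own pace and stop on an object; "newtons" is the grip in N (left out, the last holds). Time passes only in rows, so rows that repeat a pose let the fingers close, or fill a call up. It gives the time, the measured TCP pose, the force, the opening and the grip force at its end, in the units of the state.
- sense(): the state, without advancing time (a new reading comes with each control period).
- snapshot(name): name is "scene" or "top" or "wrist"; returns the picture (400x640x3 uint8, blue, green, red); there is no depth.
- camera_params(name): a dict with "vfov" (degrees; the focal length in pixels is half the picture's height over the tangent of half this angle, whatever the lens; pixels are square), "cx", "cy" (the principal point, pixels), "D" ([k1, k2, p1, p2, k3] as OpenCV has them; the pictures are not rectified), "R" (3x3) and "t" (3): a world point X has camera coordinates R X + t. Camera axes: x right, y down, z forward; pixel columns grow to the right and rows downward; lengths in mm; the calibration is good to about 2 mm. A picture is of the moment at which its call begins: read the wrist's pose just before it. camera_params takes no time and is no camera call; for the wrist camera it gives the pose at the moment of the call.
- hand_in(): hands the job in; it is judged then, once.
Trained networks look in the newest picture that a camera, given by its name, has taken for a name from the list of things; names that differ only in an ending like _2 or _b are one class to them, and where a whole thing is asked for, a point or a joint stands for the part that bears it (a point fixed in the world has none). Each returns a list of dicts, best first, with "conf" (0 to 1); they miss things now and then, are a little off and sometimes report something else, mostly with a low value. They report only what shows in the picture. A call takes as long as a camera call. They do not tell look-alikes from the thing itself.
- masks_of(camera, label): "pixels" (400x640 bool, what is visible of it) and "at" ([column, row] in pixels, amid what is visible of it).
- pinpoint(camera, label): "at" ([column, row] in pixels: a listed point, or the origin of a listed thing).
The state is a dict: "time": time; "joint_pos": joint angles; "qd": joint speeds; "joint_efforts": joint torques, N m; "tool_pos": TCP position; "tcp_rot": TCP orientation; "ft_force": force on the tool from outside, world axes, zero at the start; "wrist_torque": the same for the moment, N m; "finger_gap": finger opening in mm; "grip_force": force on a finger pad.
Only numpy, scipy, OpenCV 4.12 (cv2) and the standard library are available. Lean on these libraries where they do the work, as an engineer would, in place of code of your own. Each camera call takes 0.05 s, during which the arm holds its last target. There are 200 camera calls.

## Working session

There is one attempt and no reset: what is moved stays moved. The work goes in short steps, Python scripts to look and compute and a tool call to move; the robot and the scene stay as the last step left them, time stands still between calls to the robot, and variables do not carry over. Pictures are saved under pics/ and viewed, at most 10 in all, crops included, and the job is handed in when it is done.

Besides the shell and the picture viewer there is one more tool, called after "Request:" as a command line: name --argument value ..., lists and objects as JSON in quotes. step_arm: Moves the arm, as the interface text tells. Its arguments: {"type":"object","properties":{"targets":{"type":"array","items":{"type":"object","properties":{"angular":{"type":"array","items":{"type":"number","minimum":-1,"maximum":1}},"dp":{"type":"array","items":{"type":"number","minimum":-1,"maximum":1}},"fingers":{"type":"number"}}}},"newtons":{"type":"number"}},"required":["targets"]}

```bash
mkdir -p pics; ls
cat > h.py <<'E'
import numpy as np, cv2
from bench import *
def K(c):
    p=camera_params(c); f=200/np.tan(np.radians(p["vfov"])/2)
    return np.array([[f,0,p["cx"]],[0,f,p["cy"]],[0,0,1]]),np.array(p["D"],float),np.array(p["R"]),np.array(p["t"],float).ravel()
def ray(c,px):
    k,D,R,t=K(c); u=cv2.undistortPoints(np.array([[px]],float),k,D)[0,0]
    return -R.T@t, R.T@np.array([u[0],u[1],1])
def onz(c,px,z):
    o,d=ray(c,px); return o+d*(z-o[2])/d[2]
def tri(a,b):
    A=np.zeros((3,3));B=np.zeros(3);rs=[ray(*a),ray(*b)]
    for o,d in rs:
        d=d/np.linalg.norm(d);P=np.eye(3)-np.outer(d,d);A+=P;B+=P@o
    X=np.linalg.solve(A,B); return X,[np.linalg.norm(np.cross(X-o,d/np.linalg.norm(d))) for o,d in rs]
def proj(c,X):
    k,D,R,t=K(c); return cv2.projectPoints(np.array(X,float).reshape(-1,3),cv2.Rodrigues(R)[0],t,k,D)[0].reshape(-1,2)
E
python3 - <<'E'
from h import *
np.set_printoptions(precision=1,suppress=True)
a=snapshot("scene");b=snapshot("top")
cv2.imwrite("pics/s.png",a);cv2.imwrite("pics/t.png",b)
for c in("scene","top"):
    for l in["track","pivot","barrier_end","counterweight","glider","glider_front","buffer_face","beaker_100","matchbox","bar_magnet","marker","tape_roll","weight_100"]:
        print(c,l,[(np.round(r["at"],1).tolist(),round(r["conf"],2)) for r in pinpoint(c,l)][:4])
print(sense())
E
```

```text
pics
scene track [([338.4, 215.7], 0.84)]
scene pivot [([299.1, 172.9], 0.86)]
scene barrier_end [([395.1, 224.9], 0.56)]
scene counterweight [([289.9, 149.0], 0.84), ([304.0, 173.1], 0.45)]
scene glider [([329.7, 332.6], 0.92), ([232.8, 271.2], 0.89), ([311.7, 240.6], 0.81)]
scene glider_front [([215.7, 266.3], 0.83), ([322.6, 221.4], 0.78), ([335.5, 302.9], 0.58)]
scene buffer_face [([359.5, 182.7], 0.59)]
scene beaker_100 [([407.6, 211.4], 0.89), ([284.3, 149.4], 0.4)]
scene matchbox [([380.5, 280.3], 0.91)]
scene bar_magnet [([416.6, 259.9], 0.83)]
scene marker [([252.5, 221.0], 0.72)]
scene tape_roll [([325.9, 158.5], 0.62)]
scene weight_100 [([277.8, 164.5], 0.56)]
top track [([327.0, 170.4], 0.7)]
top pivot [([288.3, 156.9], 0.92), ([267.4, 155.8], 0.36)]
top barrier_end [([380.3, 179.4], 0.78)]
top counterweight [([267.3, 154.5], 0.89)]
top glider [([368.1, 261.0], 0.91), ([275.4, 255.9], 0.84), ([317.0, 201.4], 0.6)]
top glider_front [([320.4, 190.5], 0.98), ([358.8, 249.1], 0.93), ([261.7, 259.8], 0.85)]
top buffer_face [([335.0, 135.7], 0.91)]
top beaker_100 [([376.7, 142.7], 0.82), ([339.0, 133.8], 0.2)]
top matchbox []
top bar_magnet [([392.9, 181.8], 0.42)]
top marker [([263.4, 204.5], 0.66)]
top tape_roll [([290.2, 120.9], 0.73)]
top weight_100 [([250.9, 138.1], 0.55), ([376.5, 141.1], 0.37), ([327.2, 171.2], 0.27)]
{'time': 1.4, 'joint_pos': array([66.2,  7.5, 85.3,  0. , 87.3, -4.9]), 'qd': array([-0.1, -0. , -0. ,  0. ,  0. ,  0.1]), 'joint_efforts': array([ -0. , -56.9, -50.1,  -0. ,   0. ,   0. ]), 'tool_pos': array([194.3, 567.7, 231.3]), 'tcp_rot': array([-180. ,   -0. ,  161.1]), 'ft_force': array([-0.5,  0.2,  0.2]), 'wrist_torque': array([ 0., -0., -0.]), 'grip_force': 0.0, 'finger_gap': 85.3797268728633}
```

View crops.

```bash
python3 - <<'E'
import cv2
a=cv2.imread("pics/s.png")[110:370,180:460];b=cv2.imread("pics/t.png")[90:300,220:430]
cv2.imwrite("pics/s1.png",cv2.resize(a,None,fx=2.3,fy=2.3,interpolation=2));cv2.imwrite("pics/t1.png",cv2.resize(b,None,fx=2.8,fy=2.8,interpolation=2))
E
python3 - <<'E'
from h import *
np.set_printoptions(precision=1,suppress=True)
P={"track":((338.4,215.7),(327,170.4)),"pivot":((299.1,172.9),(288.3,156.9)),"end":((395.1,224.9),(380.3,179.4)),"cw":((289.9,149),(267.3,154.5)),"gl":((311.7,240.6),(317,201.4)),"gf":((322.6,221.4),(320.4,190.5)),"buf":((359.5,182.7),(335,135.7)),"beaker":((407.6,211.4),(376.7,142.7)),"marker":((252.5,221),(263.4,204.5)),"tape":((325.9,158.5),(290.2,120.9)),"weight":((277.8,164.5),(250.9,138.1)),"magnet":((416.6,259.9),(392.9,181.8)),"gA":((329.7,332.6),(368.1,261)),"gB":((232.8,271.2),(275.4,255.9))}
for k,(s,t) in P.items():
    X,r=tri(("scene",s),("top",t)); print(k,X,np.array(r))
print("matchbox",onz("scene",(380.5,280.3),0))
for c in("scene","top"):print(c,-K(c)[2].T@K(c)[3])
E
```

```text
track [621.6  25.   -2.4] [1.5 1.5]
pivot [648.  142.   75.6] [6.4 6.4]
end [ 591.5 -125.1   83.4] [1. 1.]
cw [652.1 181.9 136.8] [7.2 7.2]
gl [527.2  53.4  -8. ] [0.7 0.7]
gf [559.9  42.2  36.8] [1.6 1.6]
buf [719.6   7.5  33.3] [5.5 5.5]
beaker [ 709.4 -126.4   -0.5] [1.1 1.1]
marker [515.7 216.   -9.8] [0. 0.]
tape [768.3 135.4  19.2] [1.8 1.8]
weight [719.8 259.6 -15.2] [0.1 0.1]
magnet [ 594.4 -187.5  -23.7] [4.6 4.6]
gA [341.4 -96.6 -11.4] [11.5 11.5]
gB [362.9 173.9   6.1] [1.5 1.5]
matchbox [ 493.5 -138.1    0. ]
scene [ -48.7 -265.   938.8]
top [ 513.3   61.8 1110.5]
```

View pics/s1.png

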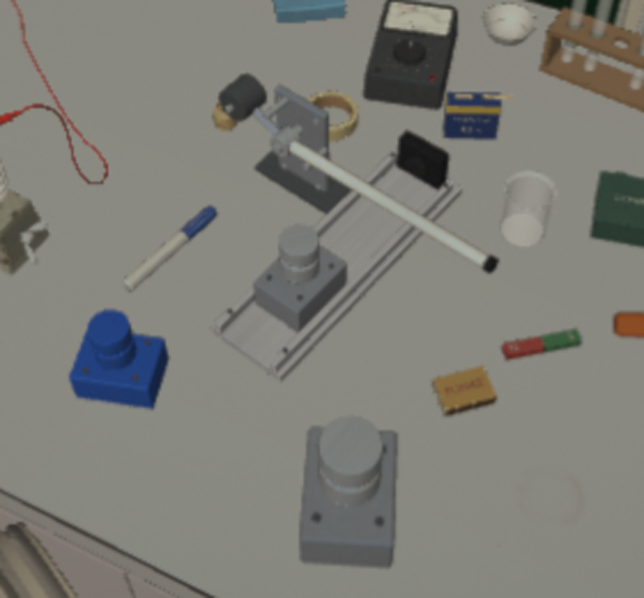

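View pics/t1.png

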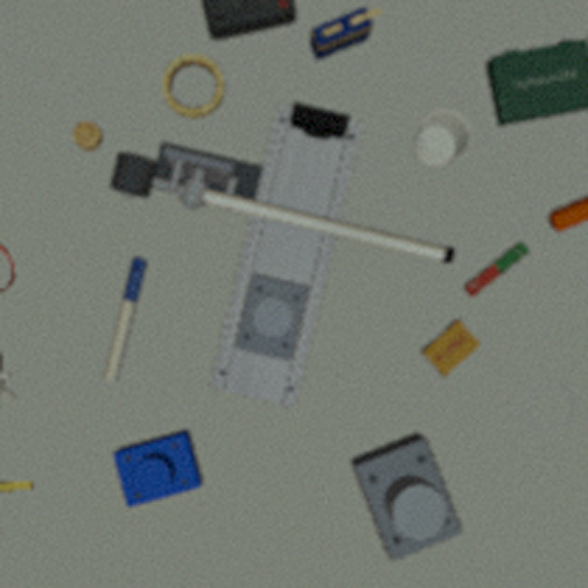

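The candidates are the grey block on the track at scene (312,241), the blue one at (233,271), and the large loose grey one at (330,333). The one on the track is the smaller grey block, so that is the glider, and the crop agrees. Next I fit the track frame with all the cues.

```bash
cat >> h.py <<'E'
from scipy.spatial.transform import Rotation as Ro
def T2W(tr,p):
    a=tr[2];p=np.atleast_2d(p);return np.c_[tr[0]+p[:,0]*np.cos(a)-p[:,1]*np.sin(a),tr[1]+p[:,0]*np.sin(a)+p[:,1]*np.cos(a),p[:,2]]
def step(tr,pt,tilt,P=None):
    "dp/angular numbers from commanded pose P=(pos,rotvec matrix) to track point pt with tilt"
    s=sense(); pos=np.array(s["tool_pos"]);R0=Ro.from_euler("xyz",s["tcp_rot"],degrees=True)
    if P: pos,R0=P
    R1=Ro.from_euler("z",np.degrees(tr[2])+180,degrees=True)*Ro.from_euler("x",180,degrees=True)*Ro.from_euler("y",-tilt,degrees=True)
    W=T2W(tr,pt)[0]
    return R0.inv().apply(W-pos)/200,(R0.inv()*R1).as_rotvec(degrees=True)/180,(W,R1)
E
python3 - <<'E'
from h import *
from scipy.optimize import least_squares
np.set_printoptions(precision=4,suppress=True)
M=[("scene",(0,0,0),(338.4,215.7)),("top",(0,0,0),(327,170.4)),("scene",(0,105,90),(299.1,172.9)),("top",(0,105,90),(288.3,156.9)),("scene",(0,-160,90),(395.1,224.9)),("top",(0,-160,90),(380.3,179.4)),("scene",(95,0,36),(359.5,182.7)),("top",(95,0,36),(335,135.7))]
G=[("scene",(0,0,12),(311.7,240.6)),("top",(0,0,12),(317,201.4)),("scene",(40,0,36),(322.6,221.4)),("top",(40,0,36),(320.4,190.5))]
def f(v):
    r=[proj(c,T2W(v[:3],p))[0]-m for c,p,m in M]+[proj(c,T2W(v[:3],np.array(p)+[v[3],0,0]))[0]-m for c,p,m in G]
    return np.ravel(r)
s=least_squares(f,[621,25,-.2,-96],loss="soft_l1",x_scale=[10,10,.05,10])
print(s.x,np.degrees(s.x[2]));print(f(s.x).reshape(-1,2).round(1).tolist())
tr=s.x[:3];np.save("tr.npy",s.x)
for n,w in dict(match=(493.5,-138),mag=(590,-187),beak=(709,-126),marker=(515,216),tape=(768,135),big=(345,-96),blue=(363,174)).items():
    d=np.array(w)-tr[:2];c,q=np.cos(tr[2]),np.sin(tr[2]);print(n,d@[c,q],d@[-q,c])
a,b,P=step(tr,(-90,-110,200),60);print(a,b,P[0])
for p,t in[((-70,-110,50),60),((20,-110,50),60)]:
    a,b,P=step(tr,p,t,P);print(a,b,P[0])
E
```

```text
[ 621.8785   29.5752   -0.2075 -102.8043] -11.88621309012127
[[-1.0, -1.3], [-1.9, 0.0], [5.0, -1.7], [1.1, 2.1], [0.3, -0.6], [1.4, 0.6], [0.6, -0.1], [-2.5, 2.3], [-0.0, -2.6], [0.7, 2.0], [-0.7, 0.0], [0.4, -0.4]]
match -91.11065971190952 -190.4240843829858
mag 13.412710246531569 -218.4974727166169
beak 117.29708852850287 -134.29512150854023
marker -142.98457856476347 160.4139787499182
tape 121.27420755160988 133.26082128525394
big -245.07729450711003 -179.91097971113172
blue -283.07479557550204 88.00727258340225
[-2.5146 -2.454   0.1563] [-0.0204 -0.3329 -0.0353] [511.1517 -59.5291 200.    ]
[ 0.5995 -0.      0.4616] [0. 0. 0.] [530.7229 -63.6485  50.    ]
[-0.225  -0.      0.3897] [0. 0. 0.] [618.7931 -82.1856  50.    ]
```

Request:
step_arm --targets '[{"dp":[-0.2,-0.2,0],"angular":[0,-0.04,0],"fingers":1},{"dp":[-0.4,-0.4,0],"angular":[0,-0.08,-0.01],"fingers":1},{"dp":[-0.6,-0.6,0],"angular":[0,-0.12,-0.02],"fingers":1},{"dp":[-0.8,-0.8,0],"angular":[0,-0.16,-0.02],"fingers":1},{"dp":[-1,-1,0],"angular":[-0.01,-0.2,-0.03],"fingers":1},{"dp":[-1,-1,0],"angular":[-0.01,-0.24,-0.03],"fingers":1},{"dp":[-1,-1,0],"angular":[-0.018,-0.278,-0.035],"fingers":1},{"dp":[-1,-1,0],"angular":[-0.018,-0.278,-0.035],"fingers":1}]'

```text
time: 2.4
tool_pos: [317.5, 313.2, 229.5]
tcp_rot: [179.9, 50.1, 168.0]
ft_force: [-0.4, 1.1, -0.5]
finger_gap: 0.5
grip_force: 0.0
```

```bash
cat > n.py <<'E'
from h import *
import sys
np.set_printoptions(precision=3,suppress=True)
tr=np.load("tr.npy")[:3]
s=sense();print(s["time"],s["joint_pos"].round(0),s["tool_pos"],s["tcp_rot"],s["ft_force"])
d=s["tool_pos"][:2]-tr[:2];c,q=np.cos(tr[2]),np.sin(tr[2]);print("track",d@[c,q],d@[-q,c],s["tool_pos"][2])
P=None
for a in sys.argv[1:]:
    *p,t=map(float,a.split(","));x,y,P=step(tr,p,t,P);print(a,x,y)
E
python3 n.py -40,-112,180,50 -40,-112,30,50 20,-112,30,50
```

```text
2.4 [ 75. -25. 128. -51.  79.   9.] [317.519 313.169 229.517] [179.897  50.081 168.029] [-0.397  1.091 -0.455]
track -356.24512771765285 214.82496153307204 229.5171113685602
-40,-112,180,50 [-0.826 -1.634  1.371] [ 0.  0. -0.]
-40,-112,30,50 [ 0.575 -0.     0.482] [0. 0. 0.]
20,-112,30,50 [-0.193  0.     0.23 ] [0. 0. 0.]
```

Request:
step_arm --targets '[{"dp":[-0.1,-0.2,0.16]},{"dp":[-0.2,-0.4,0.32]},{"dp":[-0.3,-0.6,0.48]},{"dp":[-0.4,-0.8,0.64]},{"dp":[-0.5,-1,0.8]},{"dp":[-0.58,-1,0.95]},{"dp":[-0.6,-1,1]},{"dp":[-0.6,-1,1]}]'

```text
validation failed for argument at $.ta...
```

Request:
step_arm --targets '[{"dp":[-0.06,-0.2,0.1]},{"dp":[-0.12,-0.4,0.2]},{"dp":[-0.18,-0.55,0.3]},{"dp":[-0.226,-0.634,0.371]},{"dp":[-0.226,-0.634,0.371]},{"dp":[-0.226,-0.634,0.371]},{"dp":[-0.226,-0.634,0.371]},{"dp":[-0.226,-0.634,0.371]}]'

```text
validation failed for argument at $.ta...
```

```bash
python3 n.py -40,-112,30,50 20,-112,30,50
python3 - <<'E'
from h import *
a=snapshot("scene");cv2.imwrite("pics/s2.png",cv2.resize(a[60:360,180:500],None,fx=2,fy=2))
E
```

```text
2.4 [ 75. -25. 128. -51.  79.   9.] [317.519 313.169 229.517] [179.897  50.081 168.029] [-0.397  1.091 -0.455]
track -356.24512771765285 214.82496153307204 229.5171113685602
-40,-112,30,50 [-0.251 -1.635  1.852] [ 0.  0. -0.]
20,-112,30,50 [-0.193  0.     0.23 ] [0. 0. 0.]
```

View pics/s2.png

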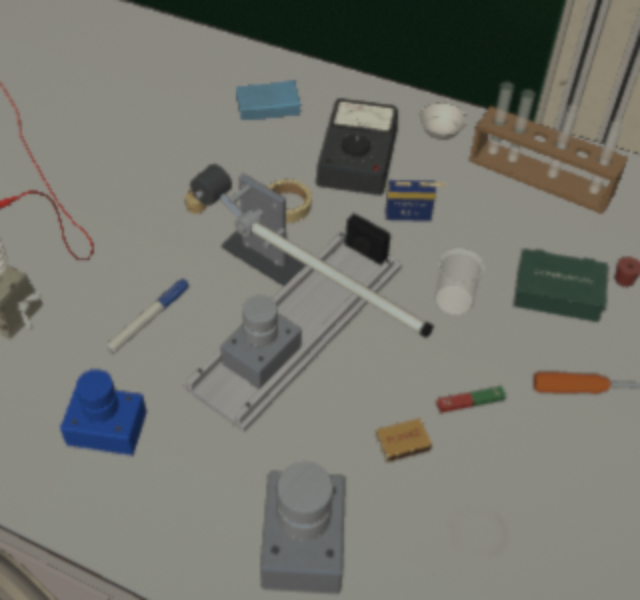

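The picture shows the scene unchanged, with the barrier end at crop (427,328), because both calls were refused. Every row has to carry all three fields.

Request:
step_arm --targets '[{"dp":[-0.1,-0.2,0.16],"angular":[0,0,0],"fingers":1},{"dp":[-0.2,-0.4,0.32],"angular":[0,0,0],"fingers":1},{"dp":[-0.3,-0.6,0.48],"angular":[0,0,0],"fingers":1},{"dp":[-0.4,-0.8,0.64],"angular":[0,0,0],"fingers":1},{"dp":[-0.5,-1,0.8],"angular":[0,0,0],"fingers":1},{"dp":[-0.58,-1,0.95],"angular":[0,0,0],"fingers":1},{"dp":[-0.6,-1,1],"angular":[0,0,0],"fingers":1},{"dp":[-0.6,-1,1],"angular":[0,0,0],"fingers":1}]'

```text
time: 3.45
tool_pos: [504.4, 70.6, 229.2]
tcp_rot: [179.6, 48.7, 167.5]
ft_force: [0.3, 0.3, -0.2]
finger_gap: 0.2
grip_force: 0.0
```

Request:
step_arm --targets '[{"dp":[-0.06,-0.2,0.1],"angular":[0,0,0],"fingers":1},{"dp":[-0.12,-0.4,0.2],"angular":[0,0,0],"fingers":1},{"dp":[-0.18,-0.55,0.3],"angular":[0,0,0],"fingers":1},{"dp":[-0.226,-0.634,0.371],"angular":[0,0,0],"fingers":1},{"dp":[-0.226,-0.634,0.371],"angular":[0,0,0],"fingers":1},{"dp":[-0.226,-0.634,0.371],"angular":[0,0,0],"fingers":1},{"dp":[-0.226,-0.634,0.371],"angular":[0,0,0],"fingers":1},{"dp":[-0.226,-0.634,0.371],"angular":[0,0,0],"fingers":1}]'

```text
time: 4.45
tool_pos: [561.2, -69.5, 213.1]
tcp_rot: [179.7, 48.7, 167.8]
ft_force: [0.4, 0.4, 0.3]
finger_gap: 0.1
grip_force: 0.0
```

```bash
python3 n.py -40,-112,30,50 20,-112,30,50
python3 - <<'E'
from h import *
a=snapshot("scene");cv2.imwrite("pics/s3.png",cv2.resize(a[60:360,180:500],None,fx=2,fy=2))
print([(r["at"],r["conf"]) for r in (snapshot("wrist"),pinpoint("wrist","barrier_end"))[1]])
X=onz("wrist",pinpoint("wrist","barrier_end")[0]["at"],90);print(X,T2W(np.load("tr.npy"),(0,-160,90)))
E
```

```text
4.45 [-13. -43. 141.   1.  34. -91.] [561.223 -69.451 213.074] [179.692  48.664 167.765] [0.411 0.371 0.331]
track -38.95889463527493 -109.39606815639105 213.07398330550004
-40,-112,30,50 [ 0.691 -0.016  0.601] [ 0.    -0.007 -0.001]
20,-112,30,50 [-0.193  0.     0.23 ] [0. 0. 0.]
[([263.2, 114.0], 0.84)]
[ 587.90615203 -123.23621628   90.        ] [[ 588.92352717 -126.99419764   90.        ]]
```

View pics/s3.png

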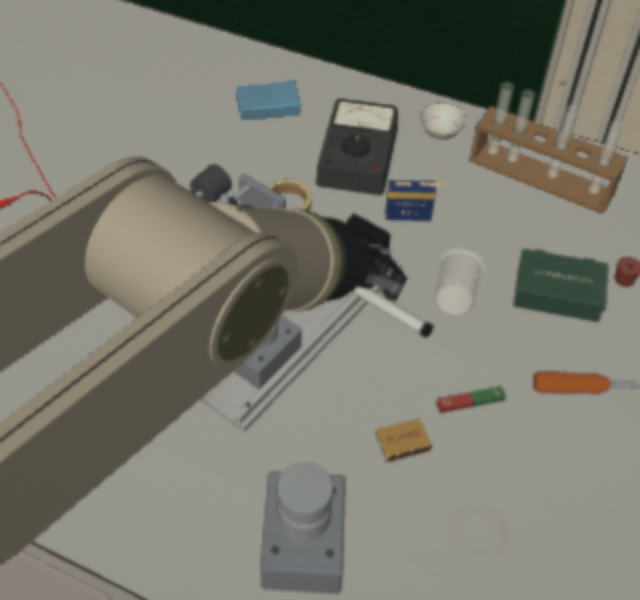

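The elbow is near its fold limit: the fingers are at bar height plus 120 mm, just short of the bar. I'll descend with slightly less tilt and see what the arm reaches.

Request:
step_arm --targets '[{"dp":[0.03,0,0.1],"angular":[0,0.01,0],"fingers":1},{"dp":[0.06,0,0.2],"angular":[0,0.02,0],"fingers":1},{"dp":[0.1,0,0.25],"angular":[0,0.03,0],"fingers":1},{"dp":[0.14,0,0.3],"angular":[0,0.03,0],"fingers":1},{"dp":[0.18,0,0.3],"angular":[0,0.03,0],"fingers":1},{"dp":[0.2,0,0.3],"angular":[0,0.03,0],"fingers":1},{"dp":[0.2,0,0.3],"angular":[0,0.03,0],"fingers":1},{"dp":[0.2,0,0.3],"angular":[0,0.03,0],"fingers":1}]'

```text
time: 5.65
tool_pos: [579.7, -74.3, 143.9]
tcp_rot: [179.7, 43.3, 167.7]
ft_force: [0.1, -0.3, 0.7]
finger_gap: -0.2
grip_force: 0.0
```

```bash
python3 n.py -35,-112,80,45 -35,-112,28,45 20,-112,28,45
```

```text
5.65 [-13. -28. 137.   1.  28. -91.] [579.704 -74.303 143.921] [179.729  43.318 167.711] [ 0.085 -0.251  0.668]
track -19.874733570482498 -110.338050354703 143.9213758733823
-35,-112,80,45 [ 0.274 -0.01   0.181] [-0.    -0.009 -0.002]
-35,-112,28,45 [ 0.184 -0.     0.184] [0. 0. 0.]
20,-112,28,45 [-0.194  0.     0.194] [0. 0. 0.]
```

Request:
step_arm --targets '[{"dp":[0.08,0,0.04],"angular":[0,0,0],"fingers":1},{"dp":[0.16,0,0.1],"angular":[0,0,0],"fingers":1},{"dp":[0.24,0,0.16],"angular":[0,0,0],"fingers":1},{"dp":[0.3,-0.01,0.21],"angular":[0,0,0],"fingers":1},{"dp":[0.36,-0.01,0.27],"angular":[0,0,0],"fingers":1},{"dp":[0.42,-0.01,0.33],"angular":[0,0,0],"fingers":1},{"dp":[0.46,-0.01,0.36],"angular":[0,0,0],"fingers":1},{"dp":[0.46,-0.01,0.36],"angular":[0,0,0],"fingers":1}]'

```text
time: 6.65
tool_pos: [560.4, -71.7, 25.7]
tcp_rot: [179.7, 43.1, 167.7]
ft_force: [0.4, 0.2, 0.3]
finger_gap: -0.2
grip_force: 0.0
```

```bash
python3 n.py 0,-112,28,44 22,-112,28,44
```

```text
6.65 [-13. -14. 141.   4.  10. -95.] [560.363 -71.749  25.748] [179.719  43.066 167.701] [0.443 0.204 0.291]
track -39.32718531852761 -111.82155620002997 25.74777802610407
0,-112,28,44 [-0.151 -0.     0.126] [-0.    -0.005 -0.002]
22,-112,28,44 [-0.079 -0.     0.076] [0. 0. 0.]
```

Request:
step_arm --targets '[{"dp":[-0.05,0,0.04],"angular":[0,0,0],"fingers":1},{"dp":[-0.1,0,0.08],"angular":[0,0,0],"fingers":1},{"dp":[-0.15,0,0.12],"angular":[0,0,0],"fingers":1},{"dp":[-0.19,0,0.16],"angular":[0,0,0],"fingers":1},{"dp":[-0.23,0,0.2],"angular":[0,0,0],"fingers":1},{"dp":[-0.23,0,0.2],"angular":[0,0,0],"fingers":1},{"dp":[-0.23,0,0.2],"angular":[0,0,0],"fingers":1},{"dp":[-0.23,0,0.2],"angular":[0,0,0],"fingers":1}]'

```text
time: 7.65
tool_pos: [621.2, -84.8, 29.8]
tcp_rot: [179.7, 43.2, 167.7]
ft_force: [-1.3, 0.8, -0.0]
finger_gap: -0.0
grip_force: 0.0
```

```bash
cat > arc.py <<'E'
from h import *
np.set_printoptions(precision=3,suppress=True)
tr=np.load("tr.npy")[:3]
s=sense();print(s["time"],s["joint_pos"].round(0),s["tool_pos"],s["tcp_rot"],s["ft_force"])
d=s["tool_pos"][:2]-tr[:2];c,q=np.cos(tr[2]),np.sin(tr[2]);print("track",d@[c,q],d@[-q,c],s["tool_pos"][2])
R0=Ro.from_euler("xyz",s["tcp_rot"],degrees=True)
for t in np.arange(0,1.35,.1):
    p=(20,105-217*np.cos(t)-23*np.sin(t),90+217*np.sin(t)-23*np.cos(t)-24)
    print(round(t,1),np.round(p),R0.inv().apply(T2W(tr,p)[0]-s["tool_pos"])/200)
E
python3 arc.py
```

```text
7.65 [-13.  -3. 132.   4.   9. -95.] [621.162 -84.82   29.845] [179.721  43.224 167.702] [-1.267  0.807 -0.036]
track 22.860601313280142 -112.09032838795369 29.84475746328098
0.0 [  20. -112.   43.] [-0.035  0.001 -0.058]
0.1 [  20. -113.   65.] [-0.109 -0.005 -0.137]
0.2 [  20. -112.   87.] [-0.184  0.    -0.216]
0.3 [  20. -109.  108.] [-0.258  0.016 -0.295]
0.4 [  20. -104.  129.] [-0.33   0.043 -0.372]
0.5 [ 20. -96. 150.] [-0.4    0.08  -0.447]
0.6 [ 20. -87. 170.] [-0.467  0.127 -0.519]
0.7 [ 20. -76. 188.] [-0.531  0.184 -0.587]
0.8 [ 20. -63. 206.] [-0.59  0.25 -0.65]
0.9 [ 20. -48. 222.] [-0.645  0.324 -0.709]
1.0 [ 20. -32. 236.] [-0.694  0.406 -0.762]
1.1 [ 20. -14. 249.] [-0.737  0.495 -0.808]
1.2 [ 20.   5. 260.] [-0.774  0.589 -0.848]
1.3 [ 20.  25. 269.] [-0.805  0.689 -0.881]
```

Request:
step_arm --targets '[{"dp":[-0.035,0,-0.058],"angular":[0,0,0],"fingers":1},{"dp":[-0.11,0,-0.14],"angular":[0,0,0],"fingers":1},{"dp":[-0.18,0,-0.22],"angular":[0,0,0],"fingers":1},{"dp":[-0.26,0.016,-0.295],"angular":[0,0,0],"fingers":1},{"dp":[-0.33,0.043,-0.37],"angular":[0,0,0],"fingers":1},{"dp":[-0.4,0.08,-0.445],"angular":[0,0,0],"fingers":1},{"dp":[-0.4,0.08,-0.445],"angular":[0,0,0],"fingers":1},{"dp":[-0.4,0.08,-0.445],"angular":[0,0,0],"fingers":1}]'

```text
time: 8.65
tool_pos: [621.7, -69.1, 149.1]
tcp_rot: [179.7, 43.2, 167.7]
ft_force: [-0.4, -1.0, -0.2]
finger_gap: -0.3
grip_force: 0.0
```

```bash
python3 arc.py
python3 - <<'E'
from h import *
a=snapshot("scene");cv2.imwrite("pics/s4.png",cv2.resize(a[60:360,180:500],None,fx=2,fy=2))
E
```

```text
8.65 [-10. -19. 130.  -2.  26. -87.] [621.737 -69.089 149.115] [179.727  43.225 167.717] [-0.428 -1.003 -0.196]
track 20.18336008218708 -96.5780880618403 149.1151718791503
0.0 [  20. -112.   43.] [ 0.364 -0.079  0.386]
0.1 [  20. -113.   65.] [ 0.289 -0.085  0.307]
0.2 [  20. -112.   87.] [ 0.214 -0.079  0.227]
0.3 [  20. -109.  108.] [ 0.141 -0.063  0.149]
0.4 [  20. -104.  129.] [ 0.068 -0.037  0.071]
0.5 [ 20. -96. 150.] [-0.002  0.001 -0.003]
0.6 [ 20. -87. 170.] [-0.069  0.048 -0.075]
0.7 [ 20. -76. 188.] [-0.133  0.105 -0.143]
0.8 [ 20. -63. 206.] [-0.192  0.17  -0.207]
0.9 [ 20. -48. 222.] [-0.247  0.245 -0.265]
1.0 [ 20. -32. 236.] [-0.296  0.326 -0.318]
1.1 [ 20. -14. 249.] [-0.339  0.415 -0.364]
1.2 [ 20.   5. 260.] [-0.376  0.509 -0.404]
1.3 [ 20.  25. 269.] [-0.407  0.609 -0.437]
```

View pics/s4.png

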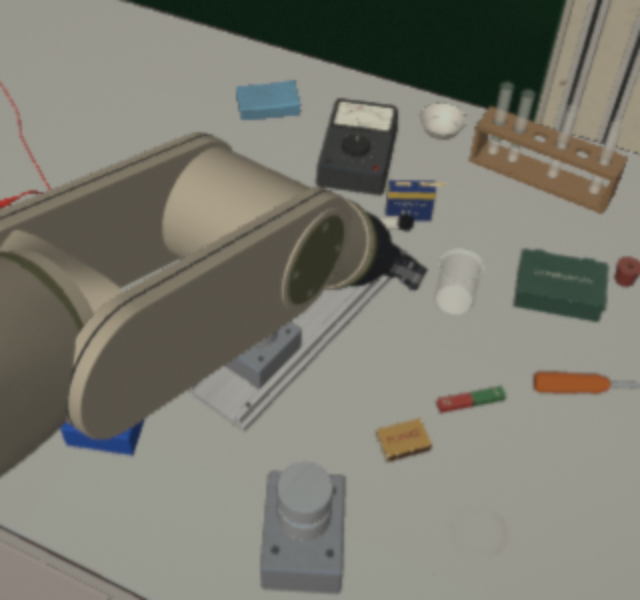

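The bar's cap is at crop (405,221), so the arm is up and resting on the fingers. I continue along the arc past the balance point.

Request:
step_arm --targets '[{"dp":[-0.069,0.048,-0.075],"angular":[0,0,0],"fingers":1},{"dp":[-0.133,0.105,-0.143],"angular":[0,0,0],"fingers":1},{"dp":[-0.192,0.17,-0.207],"angular":[0,0,0],"fingers":1},{"dp":[-0.247,0.245,-0.265],"angular":[0,0,0],"fingers":1},{"dp":[-0.296,0.326,-0.318],"angular":[0,0,0],"fingers":1},{"dp":[-0.339,0.415,-0.364],"angular":[0,0,0],"fingers":1},{"dp":[-0.376,0.509,-0.404],"angular":[0,0,0],"fingers":1},{"dp":[-0.39,0.55,-0.42],"angular":[0,0,0],"fingers":1}]'

```text
time: 9.7
tool_pos: [644.4, 39.0, 264.1]
tcp_rot: [179.7, 43.2, 167.8]
ft_force: [0.8, -0.3, 0.1]
finger_gap: -0.3
grip_force: 0.0
```

```bash
python3 n.py 20,14,265,43 -60,0,265,43 -190,0,180,30 -190,0,36,30
```

```text
9.7 [  6. -21. 119. -18.  42. -64.] [644.36   38.96  264.119] [179.739  43.194 167.768] [ 0.79  -0.283  0.069]
track 20.066237025966153 13.814507226773808 264.11852985322525
20,14,265,43 [-0.003  0.001 -0.003] [ 0.     0.001 -0.001]
-60,0,265,43 [ 0.293 -0.07  -0.273] [0. 0. 0.]
-190,0,180,30 [ 0.765  0.    -0.132] [ 0.     0.072 -0.   ]
-190,0,36,30 [ 0.36  -0.     0.624] [0. 0. 0.]
```

Request:
step_arm --targets '[{"dp":[0,0,0],"angular":[0,0,0],"fingers":1},{"dp":[0,0,0],"angular":[0,0,0],"fingers":1},{"dp":[0.07,-0.02,-0.07],"angular":[0,0,0],"fingers":1},{"dp":[0.15,-0.04,-0.14],"angular":[0,0,0],"fingers":1},{"dp":[0.22,-0.05,-0.2],"angular":[0,0,0],"fingers":1},{"dp":[0.29,-0.07,-0.26],"angular":[0,0.04,0],"fingers":1},{"dp":[0.38,-0.07,-0.32],"angular":[0,0.08,0],"fingers":1},{"dp":[0.45,-0.07,-0.35],"angular":[0,0.12,0],"fingers":1}]'

```text
time: 10.7
tool_pos: [529.5, 48.1, 254.2]
tcp_rot: [179.7, 21.5, 167.8]
ft_force: [-0.4, -0.3, -0.7]
finger_gap: -0.3
grip_force: 0.0
```

```bash
python3 n.py -195,0,180,15 -195,0,30,15
python3 - <<'E'
from h import *
a=snapshot("scene");cv2.imwrite("pics/s5.png",cv2.resize(a[20:360,180:500],None,fx=1.7,fy=1.7))
E
```

```text
10.7 [  3. -24. 114.  -6.  69. -73.] [529.503  48.128 254.229] [179.742  21.453 167.79 ] [-0.393 -0.324 -0.655]
track -94.21598998952203 -0.8712280408646272 254.22924333901105
-195,0,180,15 [0.605 0.001 0.161] [ 0.001  0.036 -0.002]
-195,0,30,15 [ 0.194 -0.     0.724] [0. 0. 0.]
```

View pics/s5.png

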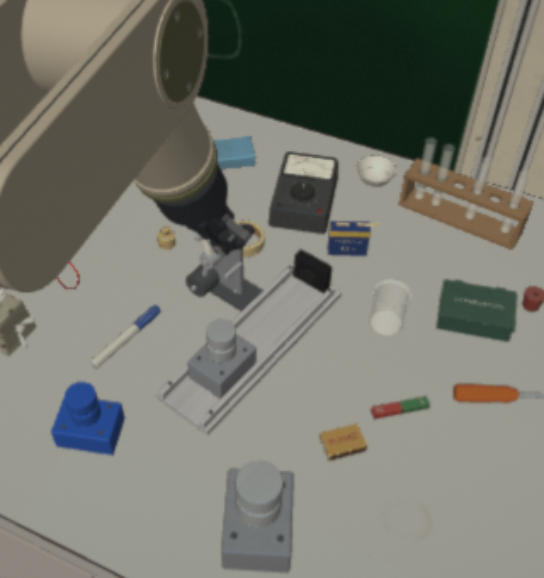

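The counterweight is down at crop (205,280), so the barrier is raised. The glider is still at (222,355). Next I move behind it.

Request:
step_arm --targets '[{"dp":[0.15,0,0.04],"angular":[0,0.01,0],"fingers":1},{"dp":[0.3,0,0.08],"angular":[0,0.02,0],"fingers":1},{"dp":[0.45,0,0.12],"angular":[0,0.03,0],"fingers":1},{"dp":[0.58,0,0.16],"angular":[0,0.036,0],"fingers":1},{"dp":[0.58,0,0.16],"angular":[0,0.036,0],"fingers":1},{"dp":[0.58,0,0.16],"angular":[0,0.036,0],"fingers":1},{"dp":[0.58,0,0.16],"angular":[0,0.036,0],"fingers":1},{"dp":[0.58,0,0.16],"angular":[0,0.036,0],"fingers":1}]'

```text
time: 11.75
tool_pos: [437.1, 68.7, 182.1]
tcp_rot: [179.8, 15.2, 167.8]
ft_force: [0.5, 0.4, -0.7]
finger_gap: 0.0
grip_force: 0.0
```

```bash
python3 n.py -190,0,30,15 -60,0,30,15
python3 - <<'E'
from h import *
np.set_printoptions(precision=1,suppress=True)
tr=np.load("tr.npy")
snapshot("scene");snapshot("top")
c,q=np.cos(tr[2]),np.sin(tr[2])
for cam in("scene","top"):
  for l,z in(("glider",12),("glider_front",36),("barrier_end",None),("buffer_face",36)):
    for r in pinpoint(cam,l):
      if z:
        d=(onz(cam,r["at"],z)-[tr[0],tr[1],0]);print(cam,l,d[0]*c+d[1]*q,-d[0]*q+d[1]*c,r["conf"])
      else: print(cam,l,r["at"],r["conf"],proj(cam,T2W(tr,(0,105+265*.178,90+265*.984))))
E
```

```text
11.75 [  6. -32. 126.  -5.  72. -71.] [437.138  68.651 182.058] [179.779  15.217 167.82 ] [ 0.493  0.434 -0.728]
track -188.82790498602887 0.18693073818677186 182.0576111921654
-190,0,30,15 [ 0.205 -0.004  0.732] [ 0.001  0.001 -0.002]
-60,0,30,15 [-0.628 -0.     0.168] [0. 0. 0.]
scene glider -102.29540948520743 3.6747131565964466 0.84
scene glider -255.60637934884338 -180.54709461051914 0.63
scene glider -283.82409027736884 78.69749587595476 0.55
scene glider_front -212.50191419087776 -152.86951651903857 0.84
scene glider_front -70.65164021680914 0.008786697276221389 0.61
scene glider_front -306.77881082270704 108.54817001957676 0.56
scene barrier_end [281.0, 76.1] 0.7 [[282.   74.5]]
scene buffer_face 89.42022931080655 -1.5716068204852292 0.59
scene buffer_face 94.78655373834452 117.06839700800947 0.52
top glider -291.03028845945573 95.63435581760908 0.89
top glider -239.91918560933087 -173.94402775477354 0.81
top glider -90.76421074456432 -0.09462440190674215 0.57
top glider_front -297.54399134479263 122.75843267850739 0.89
top glider_front -205.88610979944858 -149.96988050334775 0.84
top glider_front -69.02313242578035 0.3164255992675784 0.75
top barrier_end [257.3, 135.2] 0.62 [[259. 138.]]
top barrier_end [335.8, 136.1] 0.61 [[259. 138.]]
top buffer_face 97.90278084868551 -4.39169552227747 0.91
top buffer_face -67.44458384790903 3.9835727869482103 0.74
top buffer_face -8.880142562235257 -2.6874048099113965 0.65
```

The barrier end sits where the fully raised position projects, and the glider is at about -105 mm. I descend behind it.

Request:
step_arm --targets '[{"dp":[0.04,0,0.15],"angular":[0,0,0],"fingers":1},{"dp":[0.08,0,0.3],"angular":[0,0,0],"fingers":1},{"dp":[0.12,0,0.45],"angular":[0,0,0],"fingers":1},{"dp":[0.16,0,0.58],"angular":[0,0,0],"fingers":1},{"dp":[0.19,0,0.66],"angular":[0,0,0],"fingers":1},{"dp":[0.205,-0.004,0.71],"angular":[0,0,0],"fingers":1},{"dp":[0.205,-0.004,0.73],"angular":[0,0,0],"fingers":1},{"dp":[0.205,-0.004,0.73],"angular":[0,0,0],"fingers":1}]'

```text
time: 13.25
tool_pos: [435.5, 68.8, 30.2]
tcp_rot: [179.8, 15.2, 167.8]
ft_force: [0.9, -0.2, -0.4]
finger_gap: -0.1
grip_force: 0.0
```

```bash
python3 n.py -60,0,30,15 4,0,30,15
```

```text
13.25 [  6. -21. 135.  -6.  52. -69.] [435.505  68.798  30.213] [179.785  15.185 167.836] [ 0.937 -0.183 -0.447]
track -190.4561681261245 -0.005192206592459186 30.21256246815874
-60,0,30,15 [-0.629  0.003  0.172] [ 0.001  0.001 -0.001]
4,0,30,15 [-0.309 -0.     0.083] [0. 0. 0.]
```

Request:
step_arm --targets '[{"dp":[-0.08,0,0.021],"angular":[0,0,0],"fingers":1},{"dp":[-0.125,0,0.034],"angular":[0,0,0],"fingers":1},{"dp":[-0.17,0,0.046],"angular":[0,0,0],"fingers":1},{"dp":[-0.215,0,0.058],"angular":[0,0,0],"fingers":1},{"dp":[-0.26,0,0.07],"angular":[0,0,0],"fingers":1},{"dp":[-0.305,0,0.083],"angular":[0,0,0],"fingers":1},{"dp":[-0.35,0,0.095],"angular":[0,0,0],"fingers":1},{"dp":[-0.39,0,0.106],"angular":[0,0,0],"fingers":1}]'

```text
time: 14.25
tool_pos: [514.6, 51.7, 29.6]
tcp_rot: [179.8, 15.1, 167.8]
ft_force: [-3.4, 0.6, 2.3]
finger_gap: -0.2
grip_force: 1.4
```

```bash
python3 n.py -20,0,30,15
python3 - <<'E'
from h import *
a=snapshot("scene");cv2.imwrite("pics/s6.png",cv2.resize(a[60:330,200:460],None,fx=2.2,fy=2.2))
E
```

```text
14.25 [  3.  -7. 123.  -5.  49. -73.] [514.566  51.729  29.566] [179.795  15.139 167.838] [-3.401  0.553  2.279]
track -109.57498121281704 -0.4244041485227716 29.566399695903936
-20,0,30,15 [-0.433  0.004  0.115] [ 0.001  0.001 -0.001]
```

View pics/s6.png

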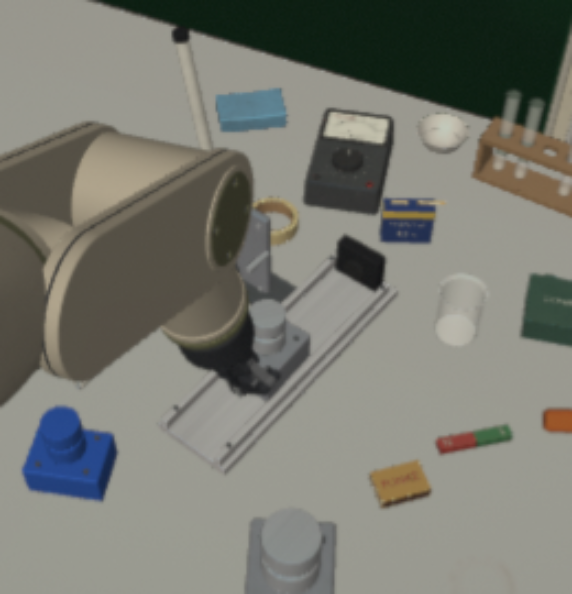

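The glider is moving and tracking properly, with its cylinder at crop (268,325), about 3 N on the tool and the bar still up. I continue.

Request:
step_arm --targets '[{"dp":[-0.05,0,0.013],"angular":[0,0,0],"fingers":1},{"dp":[-0.1,0,0.027],"angular":[0,0,0],"fingers":1},{"dp":[-0.155,0,0.041],"angular":[0,0,0],"fingers":1},{"dp":[-0.21,0.002,0.056],"angular":[0,0,0],"fingers":1},{"dp":[-0.265,0.003,0.07],"angular":[0,0,0],"fingers":1},{"dp":[-0.32,0.004,0.085],"angular":[0,0,0],"fingers":1},{"dp":[-0.375,0.004,0.1],"angular":[0,0,0],"fingers":1},{"dp":[-0.43,0.004,0.115],"angular":[0,0,0],"fingers":1}]'

```text
time: 15.3
tool_pos: [602.0, 33.8, 29.9]
tcp_rot: [179.8, 15.1, 167.8]
ft_force: [-1.5, 0.1, -1.0]
finger_gap: -0.1
grip_force: 0.8
```

Request:
step_arm --targets '[{"dp":[-0.015,0,0.004],"angular":[0,0,0],"fingers":1},{"dp":[-0.03,0,0.008],"angular":[0,0,0],"fingers":1},{"dp":[-0.04,0,0.011],"angular":[0,0,0],"fingers":1},{"dp":[-0.05,0,0.013],"angular":[0,0,0],"fingers":1},{"dp":[-0.06,0,0.016],"angular":[0,0,0],"fingers":1},{"dp":[-0.068,0,0.018],"angular":[0,0,0],"fingers":1},{"dp":[-0.075,0,0.02],"angular":[0,0,0],"fingers":1},{"dp":[-0.075,0,0.02],"angular":[0,0,0],"fingers":1}]'

```text
time: 16.3
tool_pos: [616.7, 30.7, 30.1]
tcp_rot: [179.8, 15.2, 167.8]
ft_force: [-1.1, 0.1, 0.2]
finger_gap: 0.0
grip_force: 0.6
```

```bash
python3 n.py 4,0,30,15;  python3 - <<'E'
from h import *
a=snapshot("scene");cv2.imwrite("pics/s7.png",cv2.resize(a[60:330,200:460],None,fx=2.2,fy=2.2))
E
```

```text
16.3 [ -0.   8. 108.  -4.  49. -76.] [616.676  30.713  30.117] [179.788  15.172 167.841] [-1.085  0.116  0.181]
track -5.3256936922932505 0.041528996268272195 30.1173684419557
4,0,30,15 [-0.045 -0.     0.013] [ 0.001  0.001 -0.001]
```

View pics/s7.png

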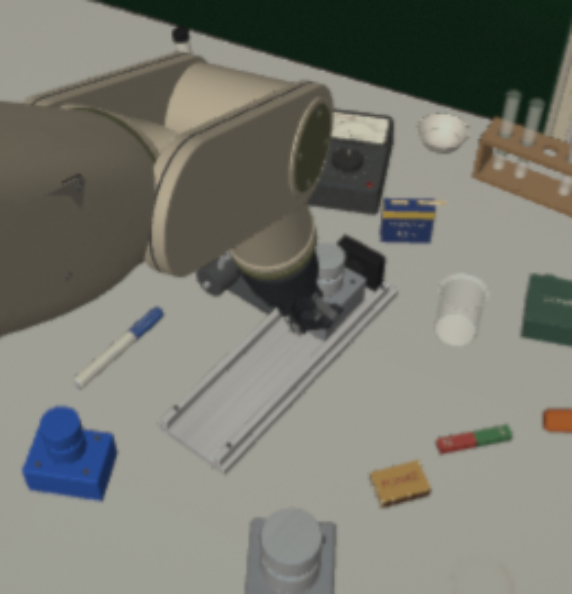

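The glider is nearly at the buffer and the barrier is still up. I creep forward until the force rises.

Request:
step_arm --targets '[{"dp":[-0.006,0,0.002],"angular":[0,0,0],"fingers":1},{"dp":[-0.012,0,0.003],"angular":[0,0,0],"fingers":1},{"dp":[-0.018,0,0.005],"angular":[0,0,0],"fingers":1},{"dp":[-0.024,0,0.006],"angular":[0,0,0],"fingers":1},{"dp":[-0.03,0,0.008],"angular":[0,0,0],"fingers":1},{"dp":[-0.034,0,0.009],"angular":[0,0,0],"fingers":1},{"dp":[-0.038,0,0.01],"angular":[0,0,0],"fingers":1},{"dp":[-0.038,0,0.01],"angular":[0,0,0],"fingers":1}]'

```text
time: 17.35
tool_pos: [624.2, 29.0, 30.1]
tcp_rot: [179.8, 15.2, 167.8]
ft_force: [-1.1, -0.0, 0.7]
finger_gap: 0.2
grip_force: 0.6
```

Request:
step_arm --targets '[{"dp":[-0.005,0,0.001],"angular":[0,0,0],"fingers":1},{"dp":[-0.01,0,0.003],"angular":[0,0,0],"fingers":1},{"dp":[-0.014,0,0.004],"angular":[0,0,0],"fingers":1},{"dp":[-0.018,0,0.005],"angular":[0,0,0],"fingers":1},{"dp":[-0.02,0,0.005],"angular":[0,0,0],"fingers":1},{"dp":[-0.02,0,0.005],"angular":[0,0,0],"fingers":1},{"dp":[-0.02,0,0.005],"angular":[0,0,0],"fingers":1},{"dp":[-0.02,0,0.005],"angular":[0,0,0],"fingers":1}]'

```text
time: 18.35
tool_pos: [626.3, 28.7, 29.7]
tcp_rot: [179.8, 14.9, 167.9]
ft_force: [-15.9, 2.5, 10.7]
finger_gap: 0.1
grip_force: 7.9
```

The force rose to 16 N, so the glider is against the buffer. I back off and then lift clear.

Request:
step_arm --targets '[{"dp":[0.01,0,-0.003],"angular":[0,0,0],"fingers":1},{"dp":[0.04,0,-0.011],"angular":[0,0,0],"fingers":1},{"dp":[0.1,0,-0.027],"angular":[0,0,0],"fingers":1},{"dp":[0.25,0,-0.067],"angular":[0,0,0],"fingers":1},{"dp":[0.4,0,-0.11],"angular":[0,0,0],"fingers":1},{"dp":[0.45,0,-0.3],"angular":[0,0,0],"fingers":1},{"dp":[0.5,0,-0.55],"angular":[0,0,0],"fingers":1},{"dp":[0.6,0,-0.8],"angular":[0,0,0],"fingers":1}]'

```text
time: 19.35
tool_pos: [473.0, 60.9, 154.6]
tcp_rot: [179.8, 15.2, 167.8]
ft_force: [0.1, 0.5, 0.9]
finger_gap: -0.2
grip_force: 0.0
```

```bash
python3 n.py
python3 - <<'E'
from h import *
a=snapshot("scene");snapshot("top");tr=np.load("tr.npy")
cv2.imwrite("pics/s8.png",cv2.resize(a[60:330,200:460],None,fx=2.2,fy=2.2))
c,q=np.cos(tr[2]),np.sin(tr[2])
for cam in("scene","top"):
  for l,z in(("glider",12),("glider_front",36),("buffer_face",36)):
    for r in pinpoint(cam,l):
        d=(onz(cam,r["at"],z)-[tr[0],tr[1],0]);print(cam,l,d[0]*c+d[1]*q,-d[0]*q+d[1]*c,r["conf"])
  print([(r["at"],r["conf"]) for r in pinpoint(cam,"barrier_end")])
E
```

```text
19.35 [  4. -24. 123.  -4.  66. -72.] [472.982  60.938 154.611] [179.776  15.206 167.821] [0.093 0.526 0.889]
track -152.16371685216322 0.021989208158189357 154.610580691862
scene glider -284.01247342011783 75.96758624313446 0.91
scene glider -261.6592840557361 -177.08501226744897 0.82
scene glider 51.537209827895595 4.998094864346713 0.68
scene glider_front 89.19606860770666 4.840959608280762 0.7
scene glider_front -307.03103869973893 103.82151414855512 0.67
scene glider_front -209.6130884218104 -150.14785300044957 0.57
scene buffer_face 97.87044409620255 -1.8448513550438257 0.56
[([281.3, 76.4], 0.83), ([304.1, 170.4], 0.75)]
top glider -291.1113247832675 76.97573537069523 0.87
top glider 67.26040783941716 9.346640639194563 0.79
top glider -242.4490280499581 -173.58546678612674 0.73
top glider_front -214.30112780054168 -137.68584538823887 0.88
top glider_front -290.0095482981072 125.0753367723782 0.78
top buffer_face 98.65690731185143 4.264875836490418 0.91
[([259.8, 134.8], 0.93)]
```

View pics/s8.png

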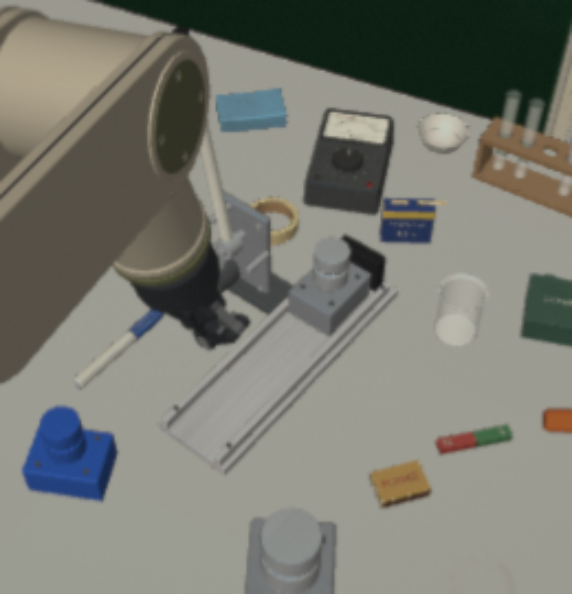

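The glider (crop 330,290) rests against the buffer (363,262). The bar is up, the robot is clear and the loose things have not moved.

```bash
python3 -c "from bench import hand_in;print(hand_in())"
```

```text
the job is handed in; nothing more can be done
None
```

I handed the job in: the barrier is fully raised and holds by itself, the glider's front rests against the buffer, the robot is clear of everything, and the loose things look unmoved in the pictures; the call returned no verdict.

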